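# Aim the jet spindle and hold the carb gate half open

## Robot

A 6-joint arm with a two-finger parallel gripper is mounted at the origin on the work surface. World frame = base frame: x ahead of the robot, y to its left, z up, the work surface at z = 0. Lengths are in mm, angles in rad, forces in N, time in s.
With the tool pointing down it reaches from about 325 to 900 mm from the base axis. Payload 3.5 kg.
Tool frame: the origin (TCP) lies on the mounting face of the last link; the fingertips stand 173 mm ahead of it and the grasp point (between the pads) lies 155 mm ahead of it (ctrl.tcp_to_tips is the distance from the TCP to the fingertips, in mm); z points along the fingers, y is the direction in which the jaws open and shut (so a half turn about z gives the same grasp; the last joint's range is limited). The gripper opens to 85 mm and grips with 20 to 120 N. Pads are 22 mm wide; open, the fingers measure 114 mm over their backs; the gripper's body (76 mm by 85 mm) begins 54 mm behind the grasp point. The pads swing forward as they close: fully open they stand 13 mm farther back than shut.
Start: joints at [1.133, 0.276, -0.026, 1.268, 0, 1.467], TCP at [205.369, 590.293, 404.713] pointing down, gripper open.
Joint ranges: [-3.12, 3.12], [-0.85, 1.88], [-1.08, 1.24], [-1.95, 2.15], [-1.57, 1.53], [-3.14, 3.14]. Speed limits (rad/s): [2.57, 2.57, 3.14, 3.14, 3.14, 3.14].

## Interface

Orientations are given as a rotation vector (axis times angle).
In Python, from rig import ctrl gives the robot as it stands.
- The arm moves only by the tool move_arm, never from a script. Its argument "deltas" is a list that holds one entry, the list of rows, each a list of 7 numbers: the turn, a rotation vector about the tool's x, y, z in degrees, then the shift along the tool's x, y, z in m, then the finger opening in m, from 0 to 0.0854. A call has 1 to 20 rows; each row is the pose to reach, as a shift and turn from the pose commanded when the call began, along the tool's axes at that moment; what a row does not reach only later rows make up. A row lasts 1/12 s, in which the tool goes at most 41.7 mm and 7.16 degrees, less where a joint would pass 70% of its speed; a pose out of reach is approached as far as the arm can. A call with a gripper value outside its range is refused whole. The fingers move at their own pace and stop on an object; "squeeze" is the grip in N (left out, the last holds). Time passes only in rows, so rows that repeat a pose let the fingers close. It gives the time, the measured TCP pose, the force and the opening at its end, in the units of the state.
- ctrl.get_state(): the state, without advancing time (a new reading comes with each control period).
- ctrl.snapshot(name): name is "scene" or "side" or "wrist"; returns a dict with "frame" (400x640x3 uint8, red, green, blue), "fx", "fy", "cx", "cy" (pixels), "rvec" (rotation vector, rad) and "tvec" (3), from world to camera coordinates, as OpenCV has them; the wrist camera has in their place "hand_eye" (4x4, takes a point from camera to tool coordinates, whose origin is the TCP and whose axes are the flange's). Camera axes: x right, y down, z forward; pixel columns grow to the right and rows downward; lengths in mm; the calibration is good to about 2 mm. A picture is of the moment at which its call begins: read the wrist's pose just before it. There is no depth.
- ctrl.hand_in(): hands the job in, once; it reports no verdict.
The state is a dict: "time_s": time; "q": joint angles; "qvel": joint speeds; "tau": joint torques, N m; "tcp_pos": TCP position; "eef_rot": TCP orientation; "force": force on the tool from outside, world axes, zero at the start; "moment": the same for the moment, N m; "gripper_width": finger opening in mm.
Only numpy, scipy, OpenCV 4.12 (cv2) and the standard library are available. Lean on these libraries where they do the work, as an engineer would, in place of code of your own. Each camera call takes 0.05 s, during which the arm holds its last target.

## Task

On the jet cleaning rig, first turn the spindle (the bar grip on top is for this) until its nozzle points straight along the index rib at the carb throat, while the sprung gate is still shut. Then slide the gate, which has an upright tab on top, against its spring to half of its travel (tab in line with the long middle line of the scale) and finish while still holding it there: do not let go at the end. Leave the jar, bowl and clamp tool alone.

Things in the scene. Friction and masses are not known exactly. Their poses are not given: they have to be found in the camera images.
- rig: Fixed grey bed plate 220 x 260 x 12 mm, all else bolted on it. Frame: origin at bench height, z up, x away from the robot at yaw 0. In it the spindle axis is at (0, 80) mm, the dull brass carb body at y -58 to -122 mm (top 92 mm high), the gate in the plane y = -50 mm. The steel spring tube lies beyond the gate at x 84 to 144 mm, top 72 mm high. The plate spans x -70 to 150, y -130 to 130 mm.
- throat (a point): Centre of the carb throat, a dark round mouth 38 mm across that faces the rig's +y, at (0, -53, 62) mm of the rig's frame; hidden by the gate while it is shut.
- half_line (a point): Half-travel line: the long middle one of three black lines across the aluminium scale strip on top of the carb; point at its end nearest the gate, 98 mm above the bench. The lines lie at rig x = 0 (shut, short), 25 mm (half, long) and 50 mm (fully open, short).
- spindle (a joint): Angle of the upright spindle (rad): 0 when the nozzle points along the index rib at the throat (rig -y); grows counter-clockwise seen from above; runs -1.9 to 0.8. It starts turned clockwise (negative), the nozzle swung towards the rig's -x side. It turns stiffly (0.12 N m) and stays where it is left.
- grip (a point): Grip point of the spindle's aluminium bar grip, on the spindle's axis 104 mm above the bench. The bar is 12 mm thick, 56 mm long and 36 mm tall (82 to 118 mm above the bench); its length lies parallel to the nozzle, and this point's y axis lies along that length with -y towards the nozzle.
- nozzle_tip (a point): Tip of the spindle's nozzle, a level tube 12 mm thick with a 7 mm brass end, under one end of the bar grip, 62 mm above the bench; 55 mm from the spindle axis.
- mark (a point): End nearest the spindle, at the top, of the index rib: an upright aluminium rib 5 mm thick, 30 mm long and 54 mm high standing on the plate between spindle and throat, 60 mm from the spindle axis. Nozzle and rib are in one line when it is aimed.
- gate (a joint): Travel of the gate (m): 0 shut over the throat, 0.05 fully open (gate moved along the rig's +x), half travel 0.025. A spring shuts it: 3.2 N when shut, rising evenly to 7.2 N at half and 11.2 N at full travel. It springs shut as soon as it is let go.
- tab_mid (a point): Grip point of the gate's upright aluminium tab, on its centre line 120 mm above the bench; axes as the rig's. The tab is 12 mm thick along the sliding direction (rig x), 24 mm wide (rig y), and rises from 87 to 140 mm above the bench; it moves with the gate. Shut, its centre is at (0, -50) mm of the rig's frame.
- jar: Loose closed steel float pin jar, 54 mm across, 70 mm tall, left alone; origin at its bottom centre.
- bowl: Loose blue glass sediment bowl, 68 mm across, 50 mm tall, left alone; origin at its bottom centre.
- clamp_tool: Loose tan plastic fuel line clamp tool lying flat, about 130 x 55 x 13 mm, left alone; origin at its underside near its middle.

How it is judged:
By the outcome, as a careful person would: the job done as asked, in the order asked, and still so for the second after the job is handed in, while the arm keeps its last pose, push and grip.
It also fails if it takes over 43 s, if anything falls off the work surface, if the arm or the gripper's body presses on something with over 40 N, if the wrist force passes 120 N, or if a joint passes its speed limit or range.

## Working session

There is one attempt and no reset: what is moved stays moved. The work goes in short steps, Python scripts to look and compute and a tool call to move; the robot and the scene stay as the last step left them, time stands still between calls to the robot, and variables do not carry over. Pictures are saved under pics/ and viewed, and the job is handed in when it is done.

Besides the shell and the picture viewer there is one more tool, called as a command line: name --argument value ..., lists and objects as JSON in quotes. move_arm: Moves the arm, as the interface text tells. Its arguments: {"type":"object","properties":{"deltas":{"type":"array"},"squeeze":{"type":"number"}},"required":["deltas"]}

```bash
ls; mkdir -p pics; cat > h.py <<'E'
import numpy as np, cv2
from rig import ctrl
from scipy.spatial.transform import Rotation as R
def snap(n,tag):
    st=ctrl.get_state(); s=ctrl.snapshot(n)
    cv2.imwrite(f'pics/{tag}.png',s['frame'][:,:,::-1])
    K=np.array([[s['fx'],0,s['cx']],[0,s['fy'],s['cy']],[0,0,1.]])
    if n=='wrist':
        T=np.eye(4);T[:3,:3]=R.from_rotvec(st['eef_rot']).as_matrix();T[:3,3]=st['tcp_pos']
        C=np.linalg.inv(T@np.array(s['hand_eye']))
    else:
        C=np.eye(4);C[:3,:3]=R.from_rotvec(np.ravel(s['rvec'])).as_matrix();C[:3,3]=np.ravel(s['tvec'])
    np.savez(f'pics/{tag}.npz',K=K,C=C)
    return K,C
def load(tag):
    d=np.load(f'pics/{tag}.npz');return d['K'],d['C']
def proj(tag,P):
    K,C=load(tag);P=np.atleast_2d(P);c=P@C[:3,:3].T+C[:3,3];u=c@K.T
    return u[:,:2]/u[:,2:]
def tri(obs):
    A=[]
    for tag,(u,v) in obs:
        K,C=load(tag);M=K@C[:3]
        A+= [u*M[2]-M[0], v*M[2]-M[1]]
    A=np.array(A);A/=np.linalg.norm(A[:,:3],axis=1)[:,None]
    x,*_=np.linalg.lstsq(A[:,:3],-A[:,3],rcond=None);return x, A[:,:3]@x+A[:,3]
def onz(tag,uv,z):
    K,C=load(tag);d=C[:3,:3].T@np.linalg.solve(K,[uv[0],uv[1],1.]);o=-C[:3,:3].T@C[:3,3]
    return o+d*(z-o[2])/d[2]
E
python3 - <<'E'
from h import *
print(ctrl.get_state())
for n in ['scene','side','wrist']:
    K,C=snap(n,n+'0');print(n,K[0,0],-C[:3,:3].T@C[:3,3])
E
```

```text
pics
{'time_s': 0.0, 'q': array([ 1.13258695e+00,  2.77141731e-01, -2.78908654e-02,  1.26798423e+00,
        2.12747199e-05,  1.46738802e+00]), 'qvel': array([-0.0010081 , -0.00049514, -0.00024039,  0.00041199, -0.00191765,
       -0.00035828]), 'tau': array([ 2.20895236e-03, -4.45509124e+01,  2.95202351e+01,  1.64480880e-02,
       -4.83362828e-05, -1.35299665e-06]), 'tcp_pos': array([205.20783287, 589.93590743, 403.54913512]), 'eef_rot': array([-0.52334886, -3.09706933,  0.00335124]), 'force': array([ 0.30030579, -0.70476122,  0.10495932]), 'moment': array([ 0.00637964, -0.02292495,  0.03191227]), 'gripper_width': 85.58468754676501}
scene 466.48551396334807 [ 966.2914387  -409.83280842  926.43522626]
side 496.072297287038 [458.22100807 682.01938603 911.12406932]
wrist 275.44581094739004 [125.48756429 617.83158698 372.12038611]
```

View pics/scene0.png

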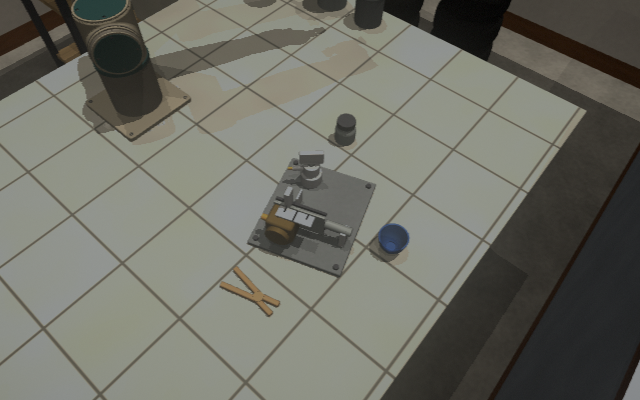

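View pics/side0.png

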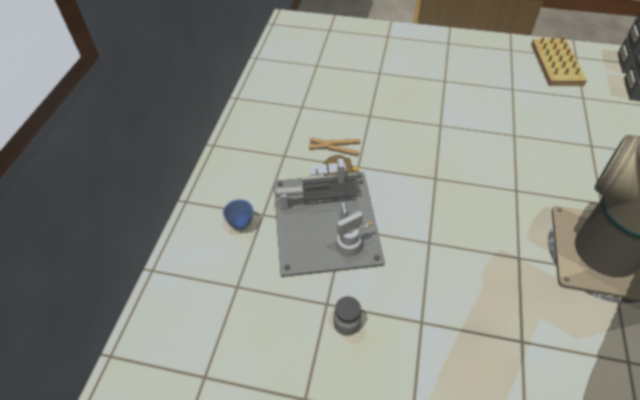

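View pics/wrist0.png

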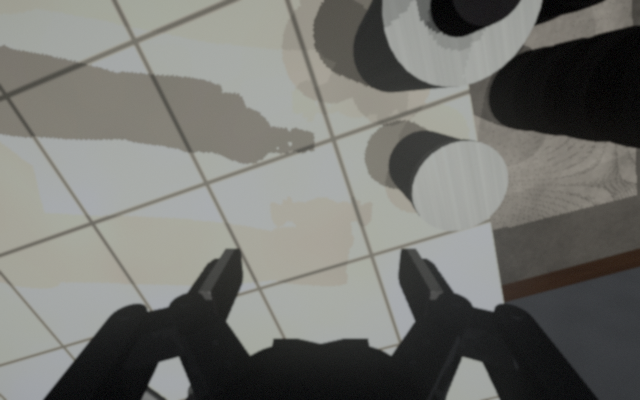

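The scene view shows the rig around (310,215) and the side view shows it around (330,215). The wrist camera does not see the rig yet. Next I'll enlarge both rig crops.

```bash
python3 - <<'E'
import cv2
a=cv2.imread('pics/scene0.png')[140:290,230:390];cv2.imwrite('pics/sc0z.png',cv2.resize(a,None,fx=4,fy=4,interpolation=cv2.INTER_CUBIC)[:600])
a=cv2.imread('pics/side0.png')[140:290,260:400];cv2.imwrite('pics/si0z.png',cv2.resize(a,None,fx=4,fy=4,interpolation=cv2.INTER_CUBIC))
E
```

```text
(no output)
```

View pics/sc0z.png

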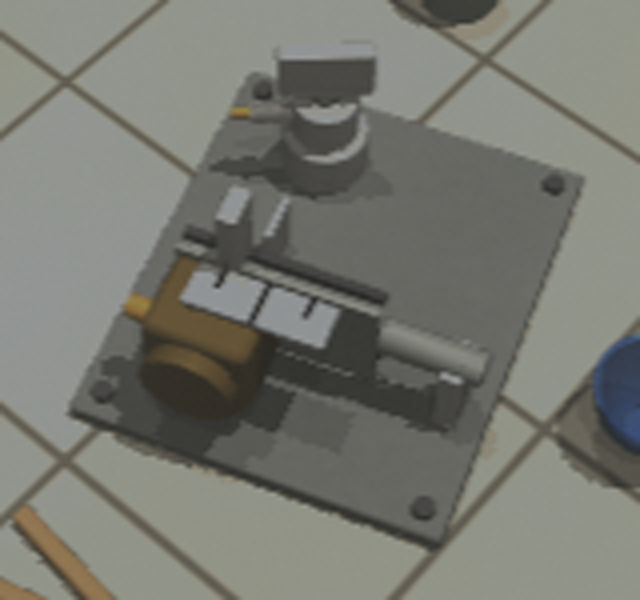

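View pics/si0z.png

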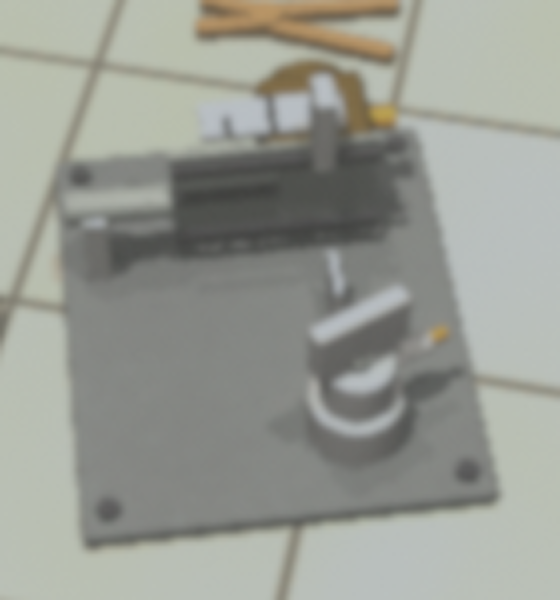

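Scene crop: the plate corners are at (583,178), (440,542), (72,408) and (247,75). The tab top is near (236,203), the half line's gate end near (270,287), and the grip bar top runs (277,53)–(376,50). The side crop shows the same features, with the nozzle swung towards rig -x. Next I'll fit the rig pose.

```bash
cat > fit.py <<'E'
from h import *
from scipy.optimize import least_squares
s=lambda u,v:(u/4+230,v/4+140)
d=lambda u,v:(u/4+260,v/4+140)
obs=[('scene0',s(583,178),(150,130,12)),('scene0',s(440,542),(150,-130,12)),('scene0',s(72,408),(-70,-130,12)),('scene0',s(247,75),(-70,130,12)),
('scene0',s(236,203),(0,-50,140)),('side0',d(323,92),(0,-50,140)),
('side0',d(495,495),(-70,130,12)),('side0',d(86,540),(150,130,12)),('side0',d(60,160),(150,-130,12)),('side0',d(412,130),(-70,-130,12)),
('scene0',s(288,200),(0,20,66)),('side0',d(341,290),(0,20,66))]
def res(p):
    c,sn=np.cos(p[2]),np.sin(p[2]);r=[]
    for t,uv,P in obs:
        W=[p[0]+c*P[0]-sn*P[1],p[1]+sn*P[0]+c*P[1],P[2]]
        r+=list(proj(t,W)[0]-uv)
    return np.array(r)
x0=onz('scene0',s(330,300),12)
f=min((least_squares(res,[x0[0],x0[1],y],loss='soft_l1',x_scale=[10,10,.1]) for y in np.arange(-3,3,.7)),key=lambda f:f.cost)
print(f.x,np.round(res(f.x).reshape(-1,2),1).tolist())
for a,b in [((236,203),(323,92)),((326,53),(360,317)),((230,113),(448,330)),((288,200),(341,290))]:
    print(np.round(tri([('scene0',s(*a)),('side0',d(*b))])[0],1))
E
python3 fit.py
```

```text
[5.62840063e+02 2.87610202e+01 3.32088729e-01] [[0.6, -0.8], [0.4, 0.2], [-1.0, -0.3], [0.9, -1.6], [-0.5, 0.2], [-0.1, -0.7], [1.4, -0.2], [-1.4, 0.2], [-2.1, 0.3], [0.8, -1.2], [-0.3, -3.9], [-0.4, -2.7]]
[578.9 -17.2 139.2]
[536.1 104.9 114.3]
[495.1  66.5  62.1]
[556.7  46.2  53.6]
```

Both views agree: rig at about (563, 29) mm with yaw 0.33, spindle at about (536.5, 104.7), angle about -1.16 rad. Next I'll plan a move to above the spindle.

```bash
cat >> h.py <<'E'
def delta(pos,yaw):
    """row to bring TCP to pos, tool down, tool y-axis at world angle yaw"""
    st=ctrl.get_state();M=R.from_rotvec(st['eef_rot'])
    y=np.array([np.cos(yaw),np.sin(yaw),0]);z=np.array([0,0,-1.]);x=np.cross(y,z)
    T=R.from_matrix(np.c_[x,y,z])
    r=(M.inv()*T).as_rotvec(degrees=True);t=M.inv().apply(np.array(pos)-st['tcp_pos'])/1000
    return np.round(r,2),np.round(t,4)
E
python3 - <<'E'
from h import *
st=ctrl.get_state();M=R.from_rotvec(st['eef_rot']).as_matrix();print(M.round(3))
print('y yaw',np.degrees(np.arctan2(M[1,1],M[0,1])))
s=ctrl.snapshot('wrist');print(np.round(s['hand_eye'],3))
for yaw in (-47.5,132.5): print(delta([536.5,104.7,330],np.radians(yaw)))
E
```

```text
[[-0.944  0.329 -0.001]
 [ 0.329  0.944 -0.002]
 [ 0.    -0.002 -1.   ]]
y yaw 70.81739752788329
[[ 1.0000e-03 -9.4500e-01 -3.2600e-01  8.4445e+01]
 [ 1.0000e+00  0.0000e+00  1.0000e-03  1.8400e-01]
 [-1.0000e-03 -3.2600e-01  9.4500e-01  3.1565e+01]
 [ 0.0000e+00  0.0000e+00  0.0000e+00  1.0000e+00]]
(array([-6.0000e-02,  8.0000e-02,  1.1832e+02]), array([-0.4723, -0.3495,  0.0744]))
(array([-7.000e-02, -5.000e-02, -6.168e+01]), array([-0.4723, -0.3495,  0.0744]))
```

move_arm --deltas '[[[0, 0, -3, -0.02, -0.015, 0.002, 0.0854], [0, 0, -8, -0.055, -0.04, 0.005, 0.0854], [0, 0, -12, -0.09, -0.068, 0.01, 0.0854], [0, 0, -17, -0.125, -0.095, 0.014, 0.0854], [0, 0, -21, -0.16, -0.12, 0.018, 0.0854], [0, 0, -25, -0.195, -0.145, 0.022, 0.0854], [0, 0, -30, -0.23, -0.17, 0.026, 0.0854], [0, 0, -34, -0.265, -0.197, 0.03, 0.0854], [0, 0, -39, -0.3, -0.223, 0.034, 0.0854], [0, 0, -43, -0.335, -0.249, 0.038, 0.0854], [0, 0, -48, -0.37, -0.275, 0.042, 0.0854], [0, 0, -53, -0.405, -0.3, 0.045, 0.0854], [0, 0, -57, -0.435, -0.323, 0.05, 0.0854], [0, 0, -60, -0.455, -0.34, 0.054, 0.0854], [0, 0, -61.7, -0.466, -0.347, 0.056, 0.0854], [0, 0, -61.7, -0.472, -0.3495, 0.058, 0.0854], [0, 0, -61.7, -0.472, -0.3495, 0.058, 0.0854], [0, 0, -61.7, -0.472, -0.3495, 0.058, 0.0854]]]'

```text
time_s: 1.7
tcp_pos: [535.9, 105.5, 346.4]
eef_rot: [1.138, -2.927, -0.002]
force: [-0.1, -0.4, 0.7]
gripper_width: 85.5
```

```bash
python3 - <<'E'
from h import *
st=ctrl.get_state();print(st['q'],st['qvel'].round(3))
snap('wrist','w1')
E
```

```text
[ 7.58740788e-02  1.76582764e-01 -2.79595638e-01  1.11585688e+00
  6.69283637e-04 -6.65676360e-01] [ 0.025 -0.012 -0.008  0.004 -0.003 -0.003]
```

View pics/w1.png

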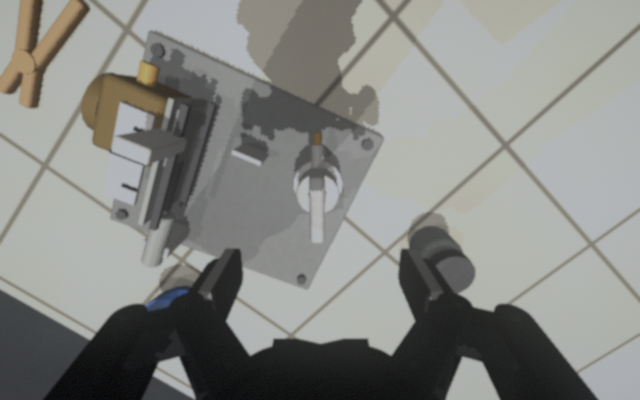

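```bash
python3 - <<'E'
import cv2
a=cv2.imread('pics/w1.png')[100:260,210:390];cv2.imwrite('pics/w1z.png',cv2.resize(a,None,fx=3.75,fy=3.75,interpolation=cv2.INTER_CUBIC))
a=cv2.imread('pics/w1.png')[20:280,80:280];cv2.imwrite('pics/w1y.png',cv2.resize(a,None,fx=2.3,fy=2.3,interpolation=cv2.INTER_CUBIC))
E
```

```text
(no output)
```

View pics/w1z.png

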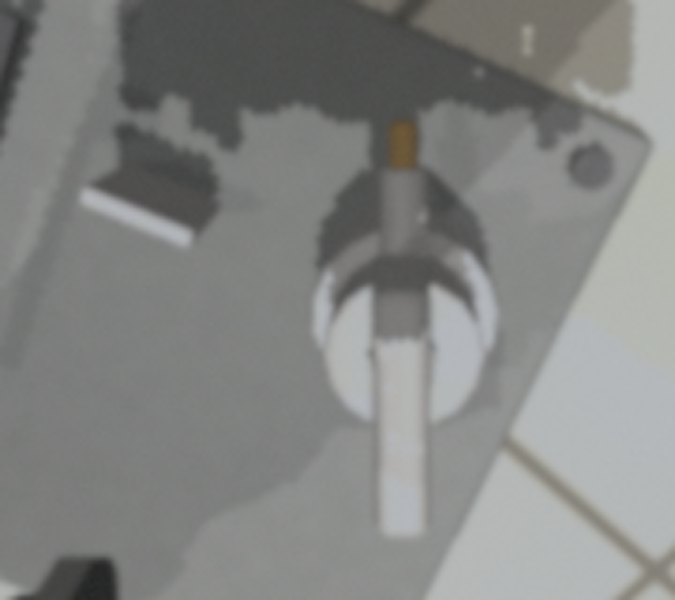

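View pics/w1y.png

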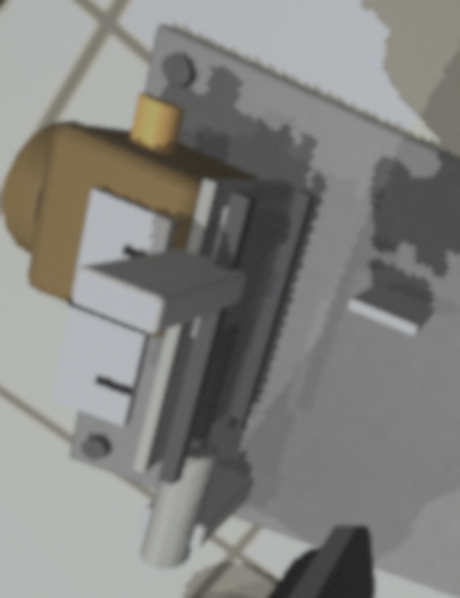

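```bash
sed -i "s/(0,20,66)/(0,20,54)/g" fit.py; python3 - <<'E'
t=open('fit.py').read().split('for a,b')[0]
t=t.replace("def res","w=lambda u,v:(u/3.75+210,v/3.75+100)\ny=lambda u,v:(u/2.3+80,v/2.3+20)\nobs+=[('w1',w(650,138),(-70,130,12)),('w1',y(162,25),(-70,-130,12)),('w1',y(72,455),(150,-130,12)),('w1',(306,288),(150,130,12)),('w1',y(118,298),(0,-50,140)),('w1',w(190,240),(0,20,54)),('w1',w(80,192),(0,-10,54)),('w1',y(75,404),(50,0,0))][:-1]\ndef res",1)
t+='''
p=f.x;c,sn=np.cos(p[2]),np.sin(p[2])
def rw(P): return np.array([p[0]+c*P[0]-sn*P[1],p[1]+sn*P[0]+c*P[1],P[2]])
print('wristonly')
O=obs
obs=[o for o in O if o[0]=='w1'];g=least_squares(res,f.x,x_scale=[10,10,.1]);print(g.x)
a=onz('w1',w(402,340),118);b=onz('w1',w(403.5,534),118);n=onz('w1',w(404,122),62)
print('spindle',rw((0,80,104)),'bar',a,b,(a+b)/2,np.linalg.norm(a-b),'tip',n)
print('bar ang',np.degrees(np.arctan2(*(a-b)[1::-1])),'tip ang',np.degrees(np.arctan2(*(n-(a+b)/2)[1::-1])),'aim',np.degrees(p[2])-90)
q=rw((0,80,0))
print('tip ang about fit axis',np.degrees(np.arctan2(n[1]-q[1],n[0]-q[0])))
'''
open('fit2.py','w').write(t)
E
python3 fit2.py
```

```text
[5.62050186e+02 2.85257436e+01 3.28795076e-01] [[0.4, -0.7], [-0.2, 0.2], [-1.5, -0.6], [0.8, -1.7], [-0.9, 0.0], [0.4, -0.7], [1.6, -0.1], [-1.2, -0.0], [-1.6, 0.1], [1.3, -1.2], [-0.6, -0.9], [-0.2, 0.6], [3.1, 0.4], [-3.0, -3.6], [-3.2, 1.2], [1.8, 3.1], [-1.0, 1.0], [0.6, -0.2], [0.2, 0.2]]
wristonly
[5.61942948e+02 2.88150255e+01 3.29338183e-01]
spindle [536.21795546 104.24031186 104.        ] bar [523.19111233  91.80120157 118.        ] [555.42642287 121.59697758 118.        ] [539.3087676  106.69908957 118.        ] 43.8965091350298 tip [496.12864338  67.09376932  62.        ]
bar ang -137.25214558915752 tip ang -137.47258461318816 aim -71.16142980299318
tip ang about fit axis -137.1819756861901
```

```bash
python3 - <<'E'
from h import *
print(delta([536.2,104.4,262],np.radians(132.7)))
E
```

```text
(array([ 0.06, -0.03, -0.15]), array([ 0.0006, -0.0016,  0.0846]))
```

move_arm --deltas '[[[0, 0, 0, 0.0006, -0.0016, 0.02, 0.0854], [0, 0, 0, 0.0006, -0.0016, 0.05, 0.0854], [0, 0, 0, 0.0006, -0.0016, 0.075, 0.0854], [0, 0, 0, 0.0006, -0.0016, 0.0846, 0.0854], [0, 0, 0, 0.0006, -0.0016, 0.0846, 0.06], [0, 0, 0, 0.0006, -0.0016, 0.0846, 0.04], [0, 0, 0, 0.0006, -0.0016, 0.0846, 0.03]]]' --squeeze 40

```text
time_s: 2.33
tcp_pos: [537.7, 104.2, 263.8]
eef_rot: [-1.139, 2.925, -0.001]
force: [-0.1, 0.2, 0.1]
gripper_width: 51.6
```

```bash
python3 - <<'E'
from h import *
print(ctrl.get_state()['gripper_width'])
snap('wrist','w2')
print(delta([536.2,104.4,262],np.radians(132.7)))
E
```

```text
51.575658177887306
(array([-0.12,  0.16, -0.14]), array([0.001 , 0.0014, 0.002 ]))
```

View pics/w2.png

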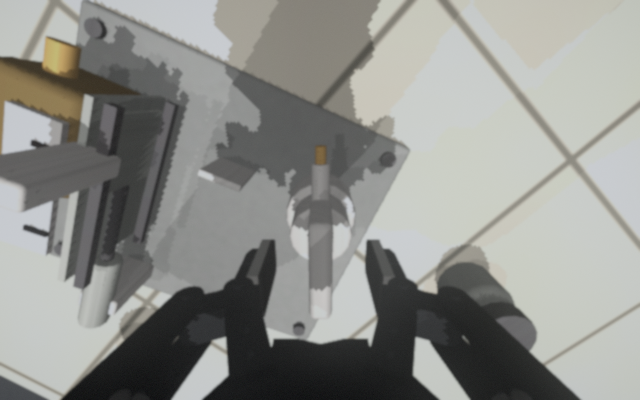

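The w2 view shows the bar at column 320, midway between the fingers (274 and 367). Now I'll close.

move_arm --deltas '[[[0, 0, 0, 0, 0.0004, 0.002, 0.02], [0, 0, 0, 0, 0.0004, 0.002, 0.008], [0, 0, 0, 0, 0.0004, 0.002, 0.005], [0, 0, 0, 0, 0.0004, 0.002, 0.005], [0, 0, 0, 0, 0.0004, 0.002, 0.005], [0, 0, 0, 0, 0.0004, 0.002, 0.005]]]' --squeeze 40

```text
time_s: 2.88
tcp_pos: [537.3, 103.7, 261.1]
eef_rot: [-1.138, 2.926, -0.001]
force: [-0.7, -1.0, 6.2]
gripper_width: 11.2
```

```bash
python3 - <<'E'
from h import *
st=ctrl.get_state();print(st['gripper_width'],st['force'],st['moment'],st['q'])
M=R.from_rotvec(st['eef_rot']).as_matrix();print(np.degrees(np.arctan2(M[1,1],M[0,1])))
print(delta([536.2,104.4,262],np.radians(132.7)))
E
```

```text
11.239218934433223 [-0.69091602 -0.98279574  6.2499038 ] [-0.15318529  0.15114757  0.08825583] [ 7.25975299e-02  2.57413070e-01 -3.76597740e-01  9.34948643e-01
 -2.47582922e-04 -6.69307092e-01]
132.50794145616766
(array([-0.08,  0.07, -0.19]), array([ 0.0003,  0.0012, -0.0009]))
```

move_arm --deltas '[[[0, 0, -3, 0, 0, 0, 0.005], [0, 0, -8, 0, 0, 0, 0.005], [0, 0, -13, 0, 0, 0, 0.005], [0, 0, -18, 0, 0, 0, 0.005], [0, 0, -23, 0, 0, 0, 0.005], [0, 0, -28, 0, 0, 0, 0.005], [0, 0, -33, 0, 0, 0, 0.005], [0, 0, -38, 0, 0, 0, 0.005], [0, 0, -43, 0, 0, 0, 0.005], [0, 0, -48, 0, 0, 0, 0.005], [0, 0, -53, 0, 0, 0, 0.005], [0, 0, -58, 0, 0, 0, 0.005], [0, 0, -62, 0, 0, 0, 0.005], [0, 0, -65, 0, 0, 0, 0.005], [0, 0, -66.3, 0, 0, 0, 0.005], [0, 0, -66.3, 0, 0, 0, 0.005], [0, 0, -66.3, 0, 0, 0, 0.005], [0, 0, -66.3, 0, 0, 0, 0.005]]]'

```text
time_s: 4.38
tcp_pos: [536.7, 103.8, 261.1]
eef_rot: [-2.555, 1.828, 0.0]
force: [-2.5, -0.5, 7.7]
gripper_width: 11.7
```

```bash
python3 - <<'E'
from h import *
st=ctrl.get_state();print(st['gripper_width'],st['force'],st['moment'],st['q'])
M=R.from_rotvec(st['eef_rot']).as_matrix();print(np.degrees(np.arctan2(M[1,1],M[0,1])))
snap('wrist','w3')
import cv2
a=cv2.imread('pics/w3.png');cv2.imwrite('pics/w3z.png',cv2.resize(a[100:350,200:440],None,fx=2.4,fy=2.4,interpolation=cv2.INTER_CUBIC))
E
```

```text
11.679480152969488 [-2.53242706 -0.47142032  7.69956884] [-0.05972214  0.5196858   0.08736491] [ 7.28057346e-02  2.57110858e-01 -3.77062430e-01  9.36451851e-01
  2.97698731e-04 -1.82653321e+00]
-161.17589507455347
```

View pics/w3.png

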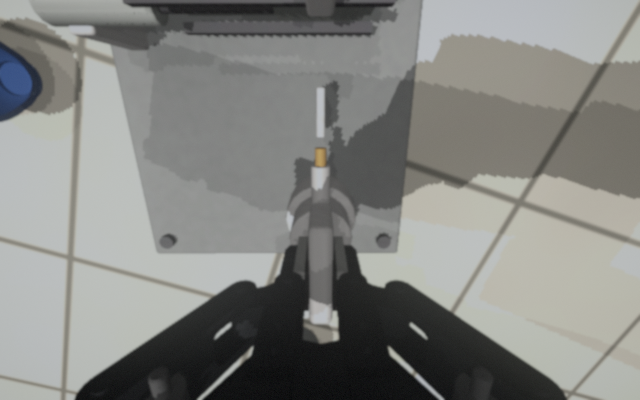

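View pics/w3z.png

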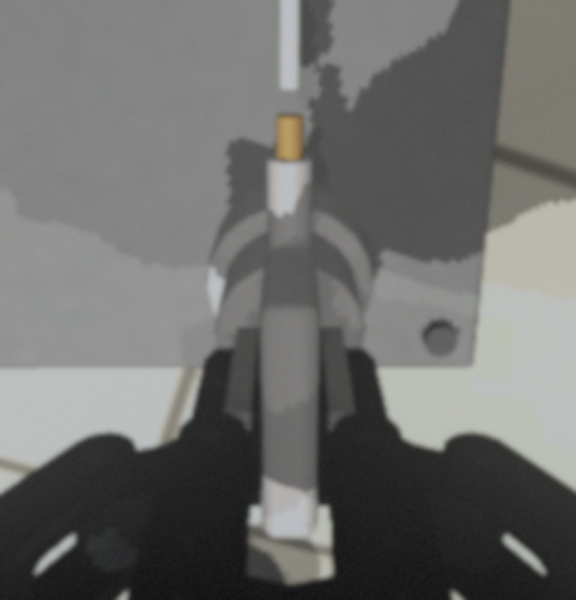

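The w3 view shows the nozzle tip (column ~320.3) and the rib (~320.5) in one line. I'll quantify that with subpixel centroids.

```bash
python3 - <<'E'
from h import *
im=cv2.imread('pics/w3.png').astype(float)
def cen(v,lo,hi,f):
    r=f(im[v,lo:hi]);r=np.clip(r-(r.min()+.4*(r.max()-r.min())),0,None);return lo+(r*np.arange(hi-lo)).sum()/r.sum()
g=lambda r:r.sum(1)
rib=[(cen(v,312,326,g),v) for v in range(92,132,4)]
br=[(cen(v,310,330,lambda r:r[:,2]-r[:,0]),v) for v in range(151,165,2)]
print(np.round(rib,2).tolist());print(np.round(br,2).tolist())
rp=np.array([onz('w3',p,54)[:2] for p in rib]);bp=np.array([onz('w3',p,62)[:2] for p in br])
def ang(P):
    d=np.linalg.svd(P-P.mean(0))[2][0];d=d*np.sign(-d[1]);return np.degrees(np.arctan2(d[1],d[0]))
print('rib ang',ang(rp),'brass',ang(bp),'line brass->rib', np.degrees(np.arctan2(*(rp.mean(0)-bp.mean(0))[::-1])))
ax=np.array([536.7,103.8])
for P in (rp,bp): d=P.mean(0)-ax; print(np.degrees(np.arctan2(d[1],d[0])),np.linalg.norm(d))
print('tool',-161.176+90)
E
```

```text
[[319.86, 92.0], [319.84, 96.0], [319.8, 100.0], [319.85, 104.0], [319.79, 108.0], [319.84, 112.0], [319.78, 116.0], [319.56, 120.0], [319.71, 124.0], [319.83, 128.0]]
[[319.92, 151.0], [319.95, 153.0], [319.93, 155.0], [319.94, 157.0], [319.89, 159.0], [319.91, 161.0], [319.94, 163.0]]
rib ang -71.39399800175279 brass -71.18324935314041 line brass->rib -70.9329472946671
-70.97307112211246 76.9831142447114
-70.9951230142527 49.679482063387006
tool -71.17599999999999
```

move_arm --deltas '[[[0, 0, 0, 0, 0, 0, 0.03], [0, 0, 0, 0, 0, 0, 0.05], [0, 0, 0, 0, 0, 0, 0.06], [0, 0, 0, 0, 0, 0, 0.06], [0, 0, 0, 0, 0, -0.01, 0.06], [0, 0, 0, 0, 0, -0.035, 0.06], [0, 0, 0, 0, 0, -0.07, 0.06], [0, 0, 0, 0, 0, -0.09, 0.06], [0, 0, 0, 0.02, 0, -0.095, 0.06], [0, 0, 0, 0.05, 0, -0.095, 0.06], [0, 0, 0, 0.07, 0, -0.095, 0.06], [0, 0, 0, 0.07, 0, -0.095, 0.06], [0, 0, 0, 0.07, 0, -0.095, 0.06]]]'

```text
time_s: 5.52
tcp_pos: [559.5, 36.8, 355.7]
eef_rot: [-2.553, 1.83, -0.0]
force: [-0.6, 0.9, 0.2]
gripper_width: 60.0
```

```bash
python3 - <<'E'
from h import *
st=ctrl.get_state();print(st['gripper_width'],st['force'],st['moment'],st['q'])
snap('wrist','w4');snap('side','side4')
a=cv2.imread('pics/side4.png')[140:290,260:400];cv2.imwrite('pics/si4z.png',cv2.resize(a,None,fx=4,fy=4,interpolation=cv2.INTER_CUBIC))
E
```

```text
60.02403592790727 [-0.55009755  0.89823064  0.16796453] [ 0.01209219  0.00679708 -0.04648698] [-4.96761080e-02  1.94116588e-01 -2.37499439e-01  1.13878402e+00
  4.12869059e-04 -1.94703765e+00]
```

View pics/w4.png

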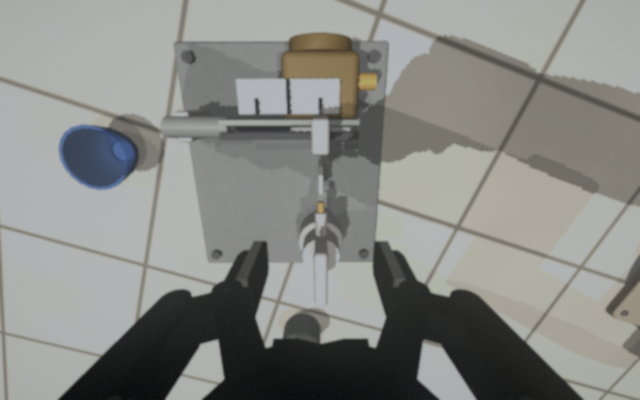

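View pics/si4z.png

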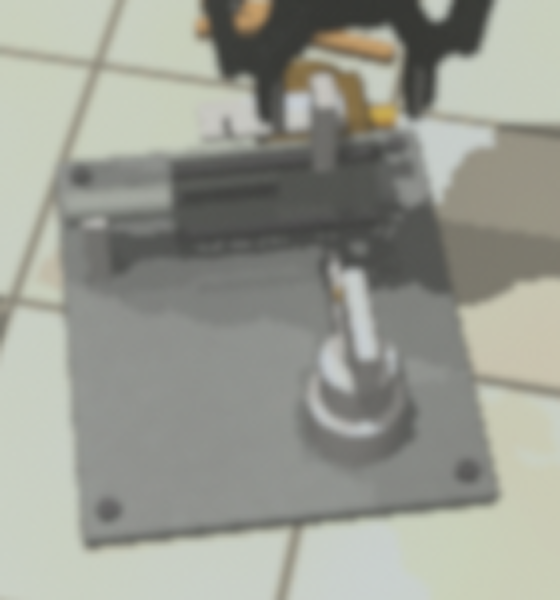

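```bash
python3 - <<'E'
from h import *
a=cv2.imread('pics/w4.png');cv2.imwrite('pics/w4z.png',cv2.resize(a[60:170,220:350],None,fx=5,fy=5,interpolation=cv2.INTER_CUBIC))
im=a.astype(float).sum(2)
def dark(v,lo,hi):
    r=im[v,lo:hi];r=np.clip(np.median(r)*.85-r,0,None);return lo+(r*np.arange(hi-lo)).sum()/r.sum()
for lo,hi,vs in ((312,328,range(100,110,3)),(281,297,range(84,112,5)),(249,266,range(101,112,3))):
    print([(round(dark(v,lo,hi),2),v,onz('w4',(dark(v,lo,hi),v),98).round(1).tolist()) for v in vs])
st=ctrl.get_state();M=R.from_rotvec(st['eef_rot']).as_matrix();print(st['tcp_pos'],np.degrees(np.arctan2(M[1,1],M[0,1])))
E
```

```text
[(np.float64(320.12), 100, [586.3, -41.4, 98.0]), (np.float64(320.11), 103, [585.6, -39.3, 98.0]), (np.float64(320.35), 106, [584.7, -37.3, 98.0]), (np.float64(320.68), 109, [583.7, -35.3, 98.0])]
[(np.float64(287.59), 84, [613.5, -44.4, 98.0]), (np.float64(287.65), 89, [612.4, -41.0, 98.0]), (np.float64(287.88), 94, [611.2, -37.6, 98.0]), (np.float64(288.09), 99, [610.1, -34.1, 98.0]), (np.float64(288.43), 104, [608.7, -30.7, 98.0]), (np.float64(288.51), 109, [607.6, -27.1, 98.0])]
[(np.float64(256.39), 101, [633.0, -24.8, 98.0]), (np.float64(256.75), 104, [632.2, -22.7, 98.0]), (np.float64(256.73), 107, [631.6, -20.6, 98.0]), (np.float64(257.12), 110, [630.8, -18.5, 98.0])]
[558.95557858  37.89349743 355.18783505] -161.18032780585762
```

View pics/w4z.png

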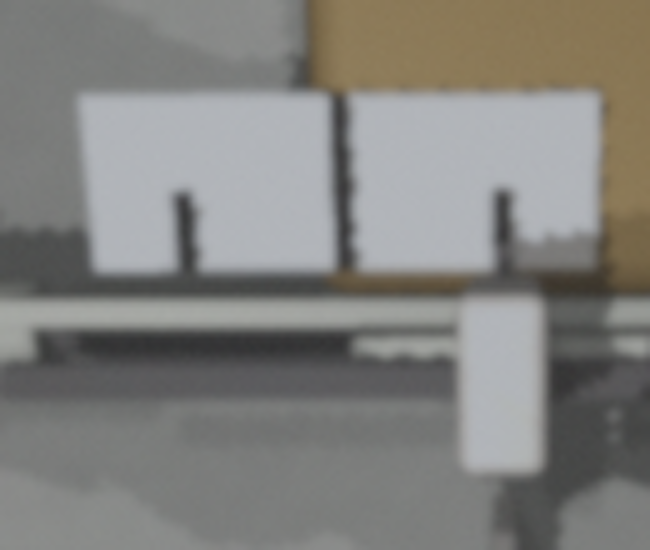

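```bash
python3 - <<'E'
from h import *
print(delta([578.4,-19.0,279],np.radians(-161.17)))
E
```

```text
(array([ 0.02,  0.04, -0.01]), array([ 0.0602, -0.0001,  0.0761]))
```

move_arm --deltas '[[[0, 0, 0, 0.02, 0, 0, 0.06], [0, 0, 0, 0.05, 0, 0, 0.06], [0, 0, 0, 0.06, 0, 0.01, 0.06], [0, 0, 0, 0.06, 0, 0.035, 0.06], [0, 0, 0, 0.06, 0, 0.06, 0.06], [0, 0, 0, 0.06, 0, 0.076, 0.06], [0, 0, 0, 0.06, 0, 0.076, 0.05], [0, 0, 0, 0.06, 0, 0.076, 0.04]]]'

```text
time_s: 6.28
tcp_pos: [577.6, -18.3, 277.7]
eef_rot: [2.554, -1.826, -0.006]
force: [-0.1, -0.2, -0.4]
gripper_width: 40.7
```

```bash
python3 - <<'E'
from h import *
st=ctrl.get_state();print(st['gripper_width'],st['force'])
snap('wrist','w5')
print(delta([578.4,-19.0,279],np.radians(-161.17)))
E
```

```text
40.70388255804476 [-0.06580779 -0.20079508 -0.36662376]
(array([0.02, 0.03, 0.04]), array([0.0004, 0.0002, 0.0002]))
```

View pics/w5.png

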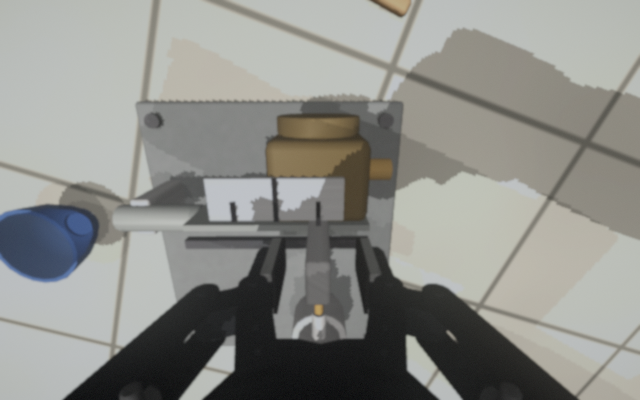

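The w5 view shows the tab between the fingers at column ~319, with finger clearance above the scale. Now I'll close, then look before sliding.

move_arm --deltas '[[[0, 0, 0, 0, 0, 0, 0.02], [0, 0, 0, 0, 0, 0, 0.008], [0, 0, 0, 0, 0, 0, 0.005], [0, 0, 0, 0, 0, 0, 0.005], [0, 0, 0, 0, 0, 0, 0.005], [0, 0, 0, 0, 0, 0, 0.005]]]' --squeeze 60

```text
time_s: 6.83
tcp_pos: [578.8, -19.3, 280.9]
eef_rot: [-2.555, 1.828, -0.002]
force: [-3.1, -0.4, 6.6]
gripper_width: 10.8
```

```bash
python3 - <<'E'
from h import *
st=ctrl.get_state();print(st['gripper_width'],st['force'],st['tcp_pos'])
snap('wrist','w6')
a=cv2.imread('pics/w6.png');cv2.imwrite('pics/w6z.png',cv2.resize(a[150:350,190:390],None,fx=3,fy=3,interpolation=cv2.INTER_CUBIC))
t=ctrl.get_state()['tcp_pos']+25*np.array([np.cos(.3288),np.sin(.3288),0]);print(t,delta(t,np.radians(-161.17)))
E
```

```text
10.831097541639965 [-3.13767075 -0.37558973  6.62802813] [578.76392373 -19.33200887 280.86761484]
[602.39685439 -11.26228782 280.82202715] (array([-0.05, -0.06, -0.  ]), array([-0.   , -0.025,  0.   ]))
```

View pics/w6z.png

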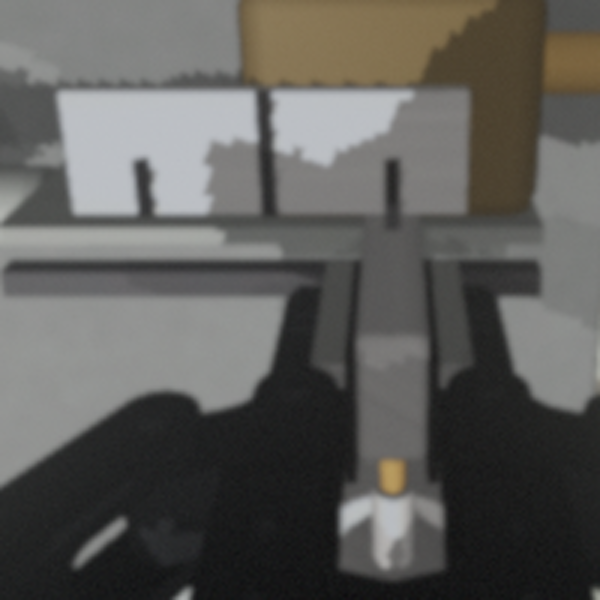

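move_arm --deltas '[[[0, 0, 0, 0, -0.002, 0, 0.005], [0, 0, 0, 0, -0.006, 0, 0.005], [0, 0, 0, 0, -0.01, 0, 0.005], [0, 0, 0, 0, -0.014, 0, 0.005], [0, 0, 0, 0, -0.018, 0, 0.005], [0, 0, 0, 0, -0.022, 0, 0.005], [0, 0, 0, 0, -0.0245, 0, 0.005], [0, 0, 0, 0, -0.025, 0, 0.005], [0, 0, 0, 0, -0.025, 0, 0.005], [0, 0, 0, 0, -0.025, 0, 0.005], [0, 0, 0, 0, -0.025, 0, 0.005]]]'

```text
time_s: 7.8
tcp_pos: [601.5, -11.5, 280.9]
eef_rot: [2.553, -1.827, -0.0]
force: [-5.9, -1.8, 8.1]
gripper_width: 11.1
```

```bash
python3 - <<'E'
from h import *
st=ctrl.get_state();print(st['gripper_width'],st['force'],st['tcp_pos'])
d=st['tcp_pos']-np.array([578.76392373,-19.33200887,280.87]);e=np.array([np.cos(.3288),np.sin(.3288),0]);print('along',d@e,'perp',d@[-e[1],e[0],0],d[2])
snap('wrist','w7');snap('scene','scene7');snap('side','side7')
a=cv2.imread('pics/w7.png');cv2.imwrite('pics/w7z.png',cv2.resize(a[150:350,220:420],None,fx=3,fy=3,interpolation=cv2.INTER_CUBIC))
a=cv2.imread('pics/scene7.png')[140:290,230:390];b=cv2.imread('pics/side7.png')[140:290,260:420]
cv2.imwrite('pics/s7z.png',cv2.resize(np.hstack([a,b]),None,fx=2.5,fy=2.5,interpolation=cv2.INTER_CUBIC))
E
```

```text
11.070891814420449 [-5.93438585 -1.75804248  8.09243945] [601.47142344 -11.52527931 280.85558401]
along 24.011922492599496 perp 0.05610409520795212 -0.014415993672230343
```

View pics/w7z.png

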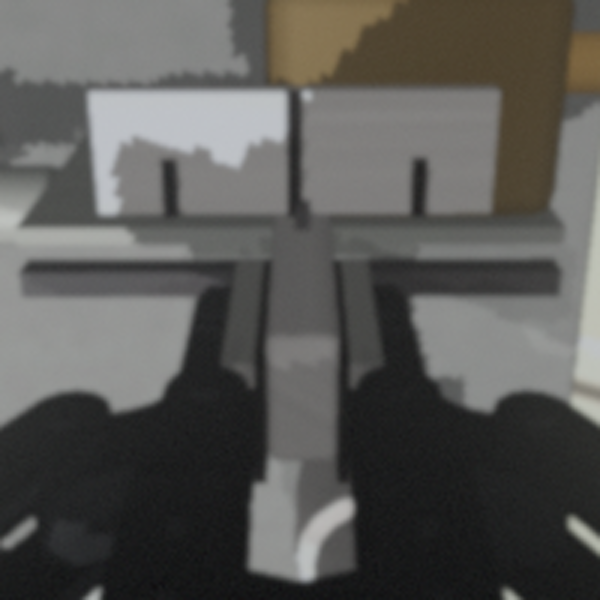

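View pics/s7z.png

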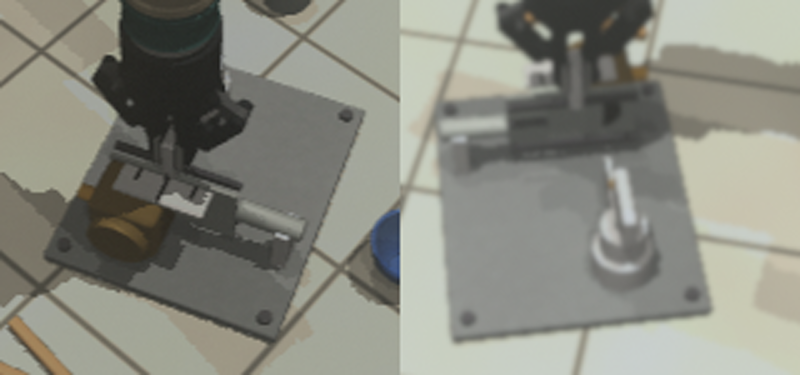

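The w7 view shows the tab foot at column 303.5 and the half-line end at ~299, so it is about 0.9 mm short. The measured travel of 24.0 mm agrees. I'll add 1 mm.

move_arm --deltas '[[[0, 0, 0, 0, -0.0005, 0, 0.005], [0, 0, 0, 0, -0.001, 0, 0.005], [0, 0, 0, 0, -0.001, 0, 0.005], [0, 0, 0, 0, -0.001, 0, 0.005], [0, 0, 0, 0, -0.001, 0, 0.005], [0, 0, 0, 0, -0.001, 0, 0.005]]]'

```text
time_s: 8.45
tcp_pos: [602.3, -11.3, 280.9]
eef_rot: [2.552, -1.827, -0.001]
force: [-6.6, -1.0, 8.5]
gripper_width: 10.9
```

```bash
python3 - <<'E'
from h import *
for i in range(3):
    st=ctrl.get_state();d=st['tcp_pos']-np.array([578.76392373,-19.33200887,280.87]);e=np.array([np.cos(.3288),np.sin(.3288),0]);print('along',d@e,'perp',d@[-e[1],e[0],0],d[2],st['force'])
    snap('wrist','w8')
a=cv2.imread('pics/w8.png');cv2.imwrite('pics/w8z.png',cv2.resize(a[170:270,270:370],None,fx=6,fy=6,interpolation=cv2.INTER_CUBIC))
E
```

```text
along 24.86974809419589 perp 0.04784014893732991 -0.01170562547258669 [-6.56871013 -1.03071152  8.52579927]
along 24.879374998352883 perp 0.06038241948711942 -0.017454357438225543 [-7.72971057 -1.94967311  7.9458269 ]
along 24.872982711880045 perp 0.06718581050427108 -0.025604902358281834 [-7.24276422 -0.65652402  8.45492438]
```

View pics/w8z.png

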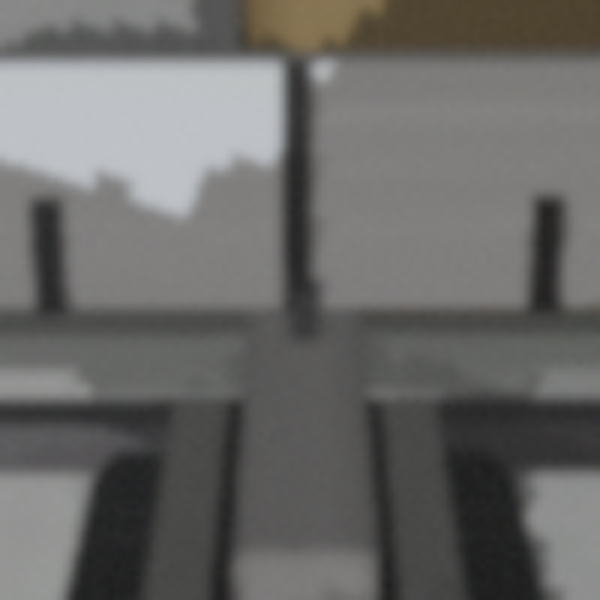

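```bash
python3 -c "
from rig import ctrl
print(ctrl.hand_in(), ctrl.get_state()['time_s'])"
```

```text
the job is handed in; nothing more can be done
the job is handed in; nothing more can be done
```

I turned the spindle until the nozzle was in line with the index rib while the gate was still shut. I then slid the gate to half travel and handed in at about 9 s with the gripper still holding it there at 60 N.

- **Spindle:** I turned it about 66° counter-clockwise. While I held it, nozzle tip and rib lined up within about 0.3° in the wrist camera. After release the wrist and side views still showed it in line, by eye only. In the final position the gripper hides the nozzle from the wrist camera, so the last look at it was the side view just before the final 1 mm nudge.
- **Gate:** The arm moved 24.9 mm from the shut position. The outside force of about 6.6–8 N against the slide fits the expected 7.2 N spring force. In the last wrist picture the tab foot was in line with the half-travel line to about 0.3–0.5 mm. The first slide stopped at 24.0 mm, so I added 1 mm.
- **Limits and other items:** The highest force I read was about 11 N. I did not touch the jar, bowl or clamp tool.
- **Disagreements:** In the first wrist view the plate corners missed the fitted rig pose by up to about 4 pixels, and the bar grip measured 44 mm long instead of 56 mm. I aligned the spindle and gate on features near the middle of the picture instead.

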